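Pack the boiler fittings into the caddy

TASK

Pack the brass fittings for the boiler into the pans of the black caddy: the tee lying flat in the large square pan, the long nipple lying in the oblong pan, the hexagon nut sitting flat in the round pan, and the ball valve upright, handle up, in the small square pan, each resting fully on the pan's floor. Leave the look-alikes, the four-way cross and the short nipple, where they lie on the table.

Things in the scene. Friction and masses are not known exactly. Their poses are not given: they have to be found in the camera images.
- tee_c (a point): brass tee, a T of three round pipe arms 30 mm in diameter lying flat on the table, 30 mm tall. The straight run is 64 mm long, along the point's x axis; the branch points along +y. The point is half-way up (15 mm above the underside) and in the middle of the outline along y: the run's centre line is at y = -15.5 mm, the open end of the branch at y = +30.5 mm. The branch can be gripped across its 30 mm (closing along x) near y = +17.5 mm. 0.2 to 0.3 kg.
- long_nipple_c (a point): the long brass nipple: a threaded tube 25 mm in diameter and 80 mm long, lying along the point's x axis, with a square collar round its middle (26 mm along x, 30 mm across, 30 mm tall) on which it rests. The point is at its centre, 15 mm above the underside. Grip it across the collar, closing along y.
- nut_c (a point): brass hexagon nut, 36 mm across flats (41.6 mm across corners), 30 mm tall, standing on its flat end with the round bore showing on top. The point is at its centre, 15 mm above the underside; one pair of flats faces +x and -x, the others every 60 degrees.
- valve_c (a point): brass ball valve, standing upright: a body 60 mm long along the point's x axis (block in the middle 34 by 30 mm and 30 mm tall, round ends 27 mm in diameter), with a flat steel wing handle on top, 46 mm long along x, 12 mm thick along y, from 40 to 56 mm above the underside; over its hub a 16 mm cap rises to 58 mm. The handle does not turn. The point is half-way up, 28 mm above the underside. Grip the handle across its 12 mm, closing along y, or the block.
- cross_c (a point): look-alike that stays on the table: brass four-way cross, like the tee but with four arms, 30 mm in diameter, 68 by 68 mm, 30 mm tall. The point is at its centre, 15 mm up.
- short_nipple_c (a point): look-alike that stays on the table: the short brass nipple, like the long one (same collar, same diameter) but only 46 mm long. The point is at its centre, 15 mm up.
- pan_large: large square sheet-metal pan, 104 by 104 mm outside, 100 by 100 mm inside, its sides along its x and y axes. All four pans are fixed two by two in a black caddy tray (232 mm square, rim 16 mm above the table), which does not move. Every pan is shallow: origin at the centre of its underside (4 mm above the table), inner floor 2 mm and rim 13 mm above the origin.
- pan_oblong: oblong pan, 104 mm along its x axis by 68 mm along y outside (100 by 64 mm inside). Heights and origin as for the large pan.
- pan_small: small square pan, 80 by 80 mm outside, 76 by 76 mm inside. Heights and origin as for the large pan.
- pan_round: round pan, 80 mm in diameter outside, 76 mm inside. Heights and origin as for the large pan.
Mind the look-alikes: they are no part of the job. What is shaped like the pan_large but blue is not meant.

How it is judged:
By the outcome, as a careful person would: the job done as asked, in the order asked, and still so for the second after the job is handed in, with the robot touching nothing.
It also fails if it takes over 104 s, if anything falls off the work surface, if the arm or the gripper's body presses on something with over 40 N, if the wrist force passes 120 N, or if a joint passes its speed limit or range.

ROBOT

A 6-joint arm with a two-finger parallel gripper is mounted at the origin on the work surface. World frame = base frame: x ahead of the robot, y to its left, z up, the work surface at z = 0. Lengths are in mm, angles in rad, forces in N, time in s.
With the tool pointing down it reaches from about 350 to 875 mm from the base axis. Payload 4.2 kg.
Tool frame: the origin (TCP) lies between the finger pads; the fingertips stand 14 mm ahead of it and the grasp point (between the pads) lies 5 mm behind it; z points along the fingers, y is the line along which they close (so a half turn about z gives the same grasp; the last joint's range is limited). The gripper opens to 85 mm and grips with 20 to 120 N. Pads are 22 mm wide; open, the fingers measure 114 mm over their backs; the gripper's body (76 mm by 85 mm) begins 54 mm behind the grasp point. The pads swing forward as they close: fully open they stand 13 mm farther back than shut.
Start: joints at [1.487, 0.385, 0.008, 0, -1.194, -0.259], TCP at [210.046, 588.626, 245.312] pointing down, gripper open.
Joint ranges: [-3.14, 3.14], [-1.21, 2.06], [-1.07, 1.41], [-3.16, 2.05], [-2.99, -0.16], [-3.1, 3.1]. Speed limits (rad/s): [2.79, 2.79, 3.14, 3.14, 3.14, 3.14].

INTERFACE

Orientations are given as a unit quaternion [x, y, z, w].
In Python, from bench import * gives the robot as it stands.
- The arm moves only by the tool carry_out, never from a script. Its argument "motion" is a list of rows, each a list of 7 numbers: the turn, a rotation vector about the tool's x, y, z in rad, then the shift along the tool's x, y, z in mm, then the opening, from -1 (shut) to 1 (fully open), so that 0 is half open. A call has 1 to 5 rows; each row is the pose to reach, as a shift and turn from the pose commanded when the call began, along the tool's axes at that moment; what a row does not reach only later rows make up. A row lasts 1/8 s, in which the tool goes at most 62.5 mm and 10.7 degrees, less where a joint would pass 70% of its speed; a pose out of reach is approached as far as the arm can. A call with a gripper value outside its range is refused whole. The fingers move at their own pace and stop on an object; the grip force is fixed at half the most. Time passes only in rows, so rows that repeat a pose let the fingers close. It gives the time, the measured TCP pose, the force, the opening and the grip force at its end, in the units of the state.
- read_state(): the state, without advancing time (a new reading comes with each control period).
- get_image(name): name is "side" or "top" or "wrist"; returns a dict with "color" (384x512x3 uint8, blue, green, red), "mtx" (3x3 intrinsics, pixels), "k1" (the pictures are not rectified: a ray, as slopes to the right and down, at radius r is drawn at 1 + k1 r^2 times it, then the intrinsics apply), "position" and "orientation" of the camera in the world. Camera axes: x right, y down, z forward; pixel columns grow to the right and rows downward; lengths in mm; the calibration is good to about 2 mm. A picture is of the moment at which its call begins. There is no depth.
- job_done(): hands the job in; it is judged then, once.
The state is a dict: "clock": time; "joints": joint angles; "joint_vel": joint speeds; "joint_efforts": joint torques, N m; "position": TCP position; "ee_rot": TCP orientation; "contact_force": force on the tool from outside, world axes, zero at the start; "wrist_torque": the same for the moment, N m; "gripper_width": finger opening in mm; "grasp_force": force on a finger pad.
Only numpy, scipy, OpenCV 4.12 (cv2) and the standard library are available. Lean on these libraries where they do the work, as an engineer would, in place of code of your own. Each camera call takes 0.05 s, during which the arm holds its last target. There are 200 camera calls.

## Working session

There is one attempt and no reset: what is moved stays moved. The work goes in short steps, Python scripts to look and compute and a tool call to move; the robot and the scene stay as the last step left them, time stands still between calls to the robot, and variables do not carry over. Pictures are saved under pics/ and viewed, at most 14 in all, crops included, and the job is handed in when it is done.

Besides the shell and the picture viewer there is one more tool, called after "Call:" in YAML: its name, and indented under it one key for each argument. carry_out: Moves the arm, as the interface text tells. Its arguments: {"type":"object","properties":{"motion":{"type":"array"}},"required":["motion"]}

```bash
mkdir -p pics; ls; python3 - <<'E'
from bench import *
import cv2,pickle
s=read_state();print({k:s[k] for k in("clock","position","ee_rot","gripper_width")})
for n in("top","side"):
    d=get_image(n);cv2.imwrite(f"pics/{n}0.png",d["color"]);pickle.dump(d,open(f"{n}0.pkl","wb"))
    print(n,d["mtx"],d["k1"],d["position"],d["orientation"])
E
```

```text
pics
{'clock': 0.0, 'position': array([209.87511375, 588.12191046, 244.2118945 ]), 'ee_rot': array([ 9.85330309e-01, -1.70654513e-01, -1.42425510e-04,  1.09472054e-03]), 'gripper_width': 85.25606271387566}
top [[497.88789795   0.         257.10109128]
 [  0.         497.88789795 194.18825684]
 [  0.           0.           1.        ]] -0.01868110616497855 [ 248.32289104  124.47300273 1662.64212346] [-0.70330943  0.70849556 -0.04221186  0.04010045]
side [[388.16680306   0.         255.50781877]
 [  0.         388.16680306 192.08458525]
 [  0.           0.           1.        ]] -0.07042736591046714 [ 404.4336156  -696.3167403   834.79348908] [ 0.91926897 -0.03155202  0.01602229 -0.39203612]
```

View pics/top0.png

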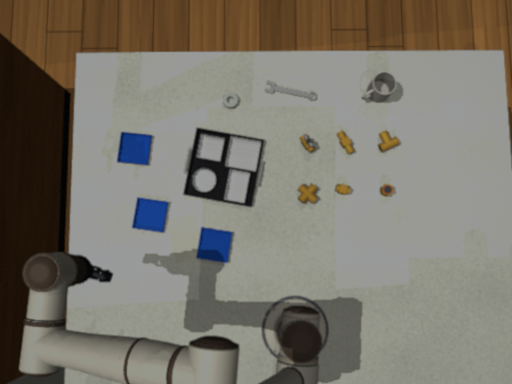

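View pics/side0.png

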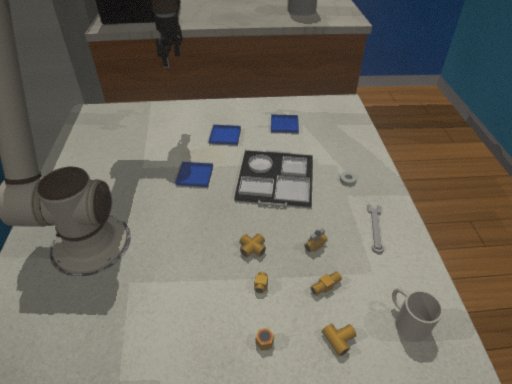

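Top view: tee (388,141), long nipple (346,142), valve (309,143), nut (387,190), and the look-alikes: cross (308,193) and short nipple (344,189). In the caddy, the small square pan is at (211,148), large (244,154), round (204,180) and oblong (238,186). The blue squares are decoys.

```bash
cat > h.py <<'E'
from bench import *
import cv2,numpy as np,pickle
from scipy.spatial.transform import Rotation as R
def snap(n,f=None):
    d=get_image(n)
    if f: cv2.imwrite(f"pics/{f}.png",d["color"]); pickle.dump(d,open(f"{f}.pkl","wb"))
    return d
def cast(d,uv,z):
    uv=np.asarray(uv,float).reshape(-1,1,2)
    p=cv2.undistortPoints(uv,d["mtx"],np.array([d["k1"],0,0,0.])).reshape(-1,2)
    # k1 here is forward distortion, same as OpenCV's
    r=R.from_quat(d["orientation"]).apply(np.c_[p,np.ones(len(p))]); c=np.asarray(d["position"])
    return c+r*((z-c[2])/r[:,2])[:,None]
def proj(d,P):
    q=R.from_quat(d["orientation"]).inv().apply(np.atleast_2d(P)-d["position"])
    return cv2.projectPoints(q,np.zeros(3),np.zeros(3),d["mtx"],np.array([d["k1"],0,0,0.]))[0].reshape(-1,2)
def brass(d):
    h=cv2.cvtColor(d["color"],cv2.COLOR_BGR2HSV)
    return cv2.inRange(h,(8,110,60),(32,255,255))
def blobs(m,amin):
    c,_=cv2.findContours(m,cv2.RETR_EXTERNAL,cv2.CHAIN_APPROX_NONE)
    return [x for x in c if cv2.contourArea(x)>amin]
E
python3 - <<'E'
from h import *
for n,box in(("top",(280,110,420,220)),("side",(220,210,370,370))):
    d=pickle.load(open(f"{n}0.pkl","rb"))
    m=brass(d);k=np.zeros_like(m);k[box[1]:box[3],box[0]:box[2]]=255
    for c in blobs(m&k,25):
        M=cv2.moments(c);u=[M["m10"]/M["m00"],M["m01"]/M["m00"]]
        P=cast(d,c.reshape(-1,2),15)[:,:2].astype(np.float32)
        print(n,np.round(u),cast(d,u,15)[0,:2].round(),[np.round(x,1) for x in cv2.minAreaRect(P)])
    g=d["color"].max(2); m=cv2.inRange(g,0,50)
    k[:]=0
    b=(180,120,270,215) if n=="top" else (232,148,318,212)
    k[b[1]:b[3],b[0]:b[2]]=255
    c=max(blobs(m&k,100),key=cv2.contourArea)
    print(n,"caddy",[np.round(x,2) for x in cv2.minAreaRect(cast(d,c.reshape(-1,2),16)[:,:2].astype(np.float32))])
s=read_state();Rt=R.from_quat(s["ee_rot"]).as_matrix();print(Rt.round(3))
d=snap("wrist","w0");print(d["mtx"],d["k1"],"cam in tool",Rt.T@(d["position"]-s["position"]),(R.from_matrix(Rt).inv()*R.from_quat(d["orientation"])).as_matrix().round(3))
E
```

```text
top [386. 190.] [ 453. -314.] [array([ 452.9, -314.5]), array([35.1, 38.6]), np.float64(43.6)]
top [343. 189.] [ 457. -167.] [array([ 457.5, -166.8]), array([45.2, 28.9]), np.float64(70.9)]
top [307. 193.] [443. -49.] [array([442.6, -49.4]), array([60.4, 60.2]), np.float64(5.3)]
top [306. 144.] [609. -48.] [array([611.3, -48.2]), array([57.7, 21.8]), np.float64(43.7)]
top [387. 141.] [ 618. -323.] [array([ 624.7, -320.7]), array([59.4, 66.1]), np.float64(22.9)]
top [345. 142.] [ 617. -180.] [array([ 617.9, -180.6]), array([78. , 32.4]), np.float64(33.9)]
top caddy [array([538.74, 251.06]), array([188.31, 227.3 ]), np.float64(79.31)]
side [264. 338.] [ 455. -310.] [array([ 455.7, -310.3]), array([44.3, 37.8]), np.float64(85.9)]
side [339. 337.] [ 621. -319.] [array([ 627.4, -315.1]), array([65.9, 67.4]), np.float64(22.8)]
side [326. 282.] [ 621. -176.] [array([ 620.9, -175.7]), array([85.2, 37.3]), np.float64(40.7)]
side [261. 280.] [ 459. -160.] [array([ 459., -160.]), array([51.3, 29. ]), np.float64(76.8)]
side [316. 243.] [619. -52.] [array([620.3, -46.1]), array([62.6, 33.7]), np.float64(38.0)]
side [252. 244.] [446. -43.] [array([446.1, -45.7]), array([60.3, 71.6]), np.float64(0.1)]Traceback (most recent call last):
  File "<stdin>", line 13, in <module>
ValueError: max() iterable argument is empty
```

```bash
python3 - <<'E'
from h import *
s=read_state();Rt=R.from_quat(s["ee_rot"]).as_matrix();print(Rt.round(3),s["joints"])
d=snap("wrist","w0");print(d["mtx"],d["k1"],"cam in tool",Rt.T@(d["position"]-s["position"]),(R.from_matrix(Rt).inv()*R.from_quat(d["orientation"])).as_matrix().round(3))
d=pickle.load(open("top0.pkl","rb"))
m=cv2.inRange(d["color"].max(2),0,60);k=np.zeros_like(m);k[120:215,180:270]=255
c=max(blobs(m&k,100),key=cv2.contourArea)
print("caddy",[np.round(x,2) for x in cv2.minAreaRect(cast(d,c.reshape(-1,2),16)[:,:2].astype(np.float32))])
f=np.zeros_like(m);cv2.drawContours(f,[cv2.convexHull(c)],-1,255,-1)
w=cv2.inRange(d["color"].min(2),90,255)&cv2.erode(f,np.ones((5,5)))
for c in blobs(w,60): print("pan",c.reshape(-1,2).mean(0).round(),[np.round(x,2) for x in cv2.minAreaRect(cast(d,c.reshape(-1,2),14)[:,:2].astype(np.float32))])
E
```

```text
[[ 0.942 -0.336 -0.001]
 [-0.336 -0.942 -0.002]
 [ 0.     0.002 -1.   ]] [ 1.48663523e+00  3.85492695e-01  6.76022385e-03 -4.38192449e-04
 -1.19401011e+00 -2.58601166e-01]
[[305.30743239   0.         254.41552992]
 [  0.         305.30743239 192.66483726]
 [  0.           0.           1.        ]] 0.018288527811114983 cam in tool [  66.59309062   -0.1436368  -127.95460043] [[-0.    -0.965 -0.262]
 [ 1.     0.    -0.001]
 [ 0.001 -0.262  0.965]]
caddy [array([534.82, 230.65]), array([231.4 , 227.86]), np.float64(79.06)]
pan [237. 186.] [array([469.83, 186.3 ]), array([ 68.22, 104.52]), np.float64(78.76)]
pan [204. 180.] [array([490.37, 296.11]), array([74.57, 73.67]), np.float64(0.14)]
pan [243. 154.] [array([578.99, 165.12]), array([104.26, 103.37]), np.float64(78.84)]
pan [210. 148.] [array([600.59, 274.74]), array([79.65, 80.46]), np.float64(79.24)]
```

Call:
carry_out:
  motion:
    - [0, 0, 0, 43, 45, 0, 1]
    - [0, 0, 0, 86, 90, 0, 1]
    - [0, 0, 0, 129, 135, 0, 1]
    - [0, 0, 0, 172, 180, 0, 1]
    - [0, 0, 0, 215, 225, 0, 1]

```text
clock: 0.78
position: [337.2, 302.4, 245.3]
ee_rot: [0.985, -0.17, 0.0, -0.0]
contact_force: [0.7, 0.1, 0.1]
gripper_width: 85.4
grasp_force: 0.0
```

```bash
cat >> h.py <<'E'
def caddy(d):
    m=cv2.inRange(d["color"].max(2),0,60)
    c=max(blobs(m,500),key=cv2.contourArea)
    print("caddy",[np.round(x,2) for x in cv2.minAreaRect(cast(d,c.reshape(-1,2),16)[:,:2].astype(np.float32))])
    f=np.zeros_like(m);cv2.drawContours(f,[cv2.convexHull(c)],-1,255,-1)
    w=cv2.inRange(d["color"].min(2),90,255)&cv2.erode(f,np.ones((7,7)))
    for c in blobs(w,500): print("pan",c.reshape(-1,2).mean(0).round(),[np.round(x,2) for x in cv2.minAreaRect(cast(d,c.reshape(-1,2),17)[:,:2].astype(np.float32))])
E
python3 - <<'E'
from h import *
caddy(snap("wrist","w1"))
E
```

```text
caddy [array([145.02, 370.37]), array([728.66, 223.41]), np.float64(70.41)]
pan [440. 374.] [array([-25.92, 148.83]), array([60.51, 43.  ]), np.float64(71.31)]
pan [ 69. 374.] [array([153.01, 652.51]), array([60.7 , 43.06]), np.float64(69.58)]
pan [428. 277.] [array([126.14, 146.39]), array([137.64,  27.61]), np.float64(46.7)]
pan [ 80. 277.] [array([272.79, 558.59]), array([ 27.22, 136.88]), np.float64(4.03)]
pan [254. 288.] [array([177.18, 359.99]), array([289.37, 148.46]), np.float64(70.41)]
```

Call:
carry_out:
  motion:
    - [0, 0, 0, 43, 45, 0, 1]
    - [0, 0, 0, 86, 90, 0, 1]
    - [0, 0, 0, 129, 135, 0, 1]
    - [0, 0, 0, 172, 180, 0, 1]
    - [0, 0, 0, 215, 225, 0, 1]

```text
clock: 1.45
position: [464.2, 18.4, 245.5]
ee_rot: [0.985, -0.17, 0.0, -0.0]
contact_force: [0.3, 0.6, -0.3]
gripper_width: 85.4
grasp_force: 0.0
```

Call:
carry_out:
  motion:
    - [0, 0, 0, 43, 45, 0, 1]
    - [0, 0, 0, 86, 90, 0, 1]
    - [0, 0, 0, 129, 135, 0, 1]
    - [0, 0, 0, 172, 180, 0, 1]
    - [0, 0, 0, 215, 225, 0, 1]

```text
clock: 2.08
position: [591.2, -265.8, 244.9]
ee_rot: [0.985, -0.171, -0.0, -0.0]
contact_force: [0.3, 0.1, 1.2]
gripper_width: 85.4
grasp_force: 0.0
```

Call:
carry_out:
  motion:
    - [0, 0, 0, 44, 45, 0, 1]
    - [0, 0, 0, 44, 45, 0, 1]

```text
clock: 2.33
position: [617.2, -324.7, 242.0]
ee_rot: [0.985, -0.173, -0.002, -0.0]
contact_force: [-0.4, 0.6, -1.2]
gripper_width: 85.3
grasp_force: 0.0
```

```bash
python3 - <<'E'
from h import *
d=snap("wrist","w2")
for c in blobs(brass(d),150):
    M=cv2.moments(c);u=[M["m10"]/M["m00"],M["m01"]/M["m00"]]
    print(np.round(u),cast(d,u,15)[0,:2].round(1),[np.round(x,1) for x in cv2.minAreaRect(cast(d,c.reshape(-1,2),15)[:,:2].astype(np.float32))])
E
```

```text
[181. 320.] [ 453.8 -159.5] [array([ 453., -160.]), array([49. , 36.9]), np.float64(75.1)]
[287. 289.] [ 450.3 -308.9] [array([ 450.5, -306.7]), array([48.5, 42. ]), np.float64(36.3)]
[ 44. 242.] [617.6 -44.7] [array([617.8, -45.8]), array([63.4, 29. ]), np.float64(33.2)]
[138. 208.] [ 619.1 -174.5] [array([ 617.3, -173.2]), array([82.1, 32.8]), np.float64(28.8)]
[250. 167.] [ 620.2 -319.8] [array([ 624.3, -316.6]), array([60. , 66.5]), np.float64(24.2)]
```

View pics/w2.png

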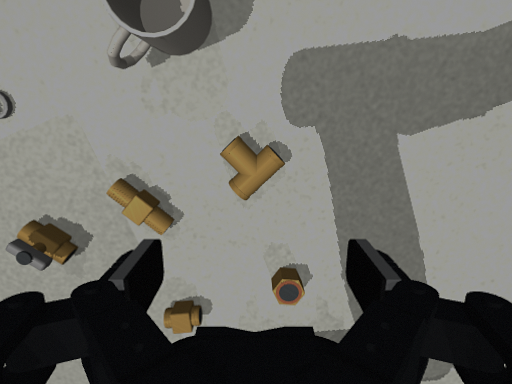

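The tee is at (250,167) and shows three arms. The cross has four arms and is out of this view, so this is the right part. The long nipple is at (140,205) and the short one at (182,317). The tee's branch points up-left in the picture, about 24° in the world.

```bash
cat >> h.py <<'E'
def goto(x,y,z,yaw):
    s=read_state();Q=R.from_quat(s["ee_rot"])
    a=np.deg2rad(yaw);T=R.from_matrix(np.array([[np.cos(a),np.sin(a),0],[np.sin(a),-np.cos(a),0],[0,0,-1]]))
    dp=Q.inv().apply(np.array([x,y,z])-s["position"]);rv=(Q.inv()*T).as_rotvec()
    print("clock",round(s["clock"],2),"pos",s["position"].round(1),"yaw",round(np.rad2deg(np.arctan2(*Q.as_matrix()[[1,0],0])),1),"| rotvec",rv.round(3),"shift",dp.round(1),"rows>=",round(max(np.linalg.norm(dp)/62.5,np.rad2deg(np.linalg.norm(rv))/10.7),1))
E
python3 - <<'E'
from h import *
goto(642,-309.5,130,24.2)
E
```

```text
clock 2.38 pos [ 616.7 -322.9  242.8] yaw -19.8 | rotvec [-0.001  0.003 -0.768] shift [ 19.6 -21.1 112.7] rows>= 4.1
```

Call:
carry_out:
  motion:
    - [0, 0, -0.16, 4, -4, 23, 1]
    - [0, 0, -0.32, 8, -8, 46, 1]
    - [0, 0, -0.48, 12, -13, 69, 1]
    - [0, 0, -0.64, 16, -17, 92, 1]
    - [0, 0, -0.768, 20, -21, 113, 1]

```text
clock: 3.0
position: [642.7, -306.2, 132.1]
ee_rot: [0.977, 0.214, -0.0, -0.0]
contact_force: [-0.2, 0.4, -0.5]
gripper_width: 85.9
grasp_force: 0.0
```

```bash
python3 - <<'E'
from h import *
d=snap("wrist","w3")
for c in blobs(brass(d),300):
    print([np.round(x,1) for x in cv2.minAreaRect(cast(d,c.reshape(-1,2),15)[:,:2].astype(np.float32))])
goto(642,-309.5,18,24.2)
E
```

```text
[array([ 626.7, -318. ]), array([62.7, 66.3]), np.float64(24.7)]
[array([ 615.4, -174.7]), array([83.2, 34.7]), np.float64(27.0)]
clock 3.05 pos [ 641.6 -305.3  128.4] yaw 24.8 | rotvec [-0.005  0.004  0.011] shift [ -1.1   4.5 110.4] rows>= 1.8
```

View pics/w3.png

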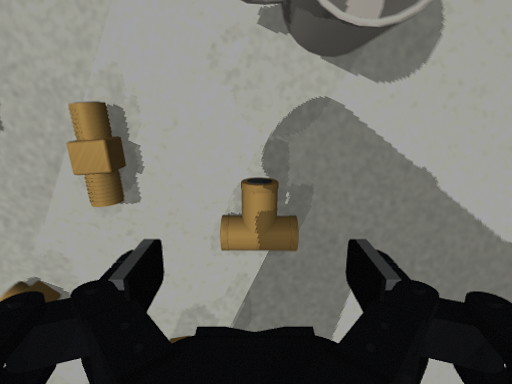

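The tee is centred at (260,225) with its branch up. The tool needs to move about 4.5 mm along y and then go down.

Call:
carry_out:
  motion:
    - [0, 0, 0, -0.5, 4.8, 40, 1]
    - [0, 0, 0, -0.5, 4.8, 80, 1]
    - [0, 0, 0, -0.5, 4.8, 110, 1]
    - [0, 0, 0, -0.5, 4.8, 110, 1]
    - [0, 0, 0, -0.5, 4.8, 110, -1]

```text
clock: 3.68
position: [645.5, -312.5, 24.5]
ee_rot: [0.977, 0.211, 0.001, 0.001]
contact_force: [0.6, 0.7, 0.1]
gripper_width: 70.2
grasp_force: 0.0
```

Call:
carry_out:
  motion:
    - [0, 0, 0, 0, 0, 0, -1]
    - [0, 0, 0, 0, 0, 0, -1]
    - [0, 0, 0, 0, 0, 0, -1]
    - [0, 0, 0, 0, 0, 0, -1]
    - [0, 0, 0, 0, 0, 0, -1]

```text
clock: 4.3
position: [645.1, -312.7, 24.2]
ee_rot: [0.977, 0.211, 0.001, 0.001]
contact_force: [-1.2, 2.2, 6.8]
gripper_width: 27.6
grasp_force: 58.9
```

The grip reads only 27.6 mm at z 24, so it sits too high on the pipe. I'll open, lower and regrip.

Call:
carry_out:
  motion:
    - [0, 0, 0, 0, 0, 0, 0.2]
    - [0, 0, 0, 0, 0, 0, 0.2]
    - [0, 0, 0, 0, 0, 6, 0.2]
    - [0, 0, 0, 0, 0, 6, -1]
    - [0, 0, 0, 0, 0, 6, -1]

```text
clock: 4.92
position: [644.0, -312.5, 15.8]
ee_rot: [0.978, 0.211, -0.0, -0.0]
contact_force: [0.5, -0.6, -0.8]
gripper_width: 27.9
grasp_force: 59.0
```

Call:
carry_out:
  motion:
    - [0, 0, 0, 0, 0, 0, -1]
    - [0, 0, 0, 0, 0, 0, -1]
    - [0, 0, 0, 0, 0, 0, -1]

```text
clock: 5.3
position: [644.2, -312.4, 16.0]
ee_rot: [0.978, 0.211, -0.0, -0.0]
contact_force: [-0.2, 0.0, -2.2]
gripper_width: 28.5
grasp_force: 59.1
```

Call:
carry_out:
  motion:
    - [0, 0, 0, 0, 0, -60, -1]
    - [0, 0, 0, 0, 0, -120, -1]
    - [0, 0, 0, 19, -56, -125, -1]
    - [0, 0, 0, 38, -112, -125, -1]
    - [0, 0, 0, 58, -169, -125, -1]

```text
clock: 5.92
position: [627.0, -133.1, 141.5]
ee_rot: [0.978, 0.211, 0.0, -0.0]
contact_force: [0.4, 0.4, -3.0]
gripper_width: 28.0
grasp_force: 60.1
```

Call:
carry_out:
  motion:
    - [0, 0, 0, 19, -56, 0, -1]
    - [0, 0, 0, 38, -112, 0, -1]
    - [0, 0, 0, 58, -169, 0, -1]
    - [0, 0, 0, 77, -226, 0, -1]
    - [0, 0, 0, 96, -282, 0, -1]

```text
clock: 6.55
position: [598.1, 163.8, 141.5]
ee_rot: [0.977, 0.211, 0.0, -0.0]
contact_force: [1.3, -0.6, -2.7]
gripper_width: 28.0
grasp_force: 60.1
```

Call:
carry_out:
  motion:
    - [0, 0, 0.16, 0, 0, 0, -1]
    - [0, 0, 0.32, 0, 0, 0, -1]
    - [0, 0, 0.48, 0, 0, 0, -1]
    - [0, 0, 0.62, 0, 0, 0, -1]
    - [0, 0, 0.62, 0, 0, 0, -1]

```text
clock: 7.18
position: [598.5, 161.8, 141.3]
ee_rot: [0.995, -0.096, -0.0, -0.0]
contact_force: [0.1, -0.0, -2.2]
gripper_width: 27.8
grasp_force: 60.1
```

```bash
python3 - <<'E'
from h import *
d=snap("wrist","w4"); goto(597,161.5,26,-11.2)
for c in blobs(brass(d),300):
    print([np.round(x,1) for x in cv2.minAreaRect(cast(d,c.reshape(-1,2),133)[:,:2].astype(np.float32))])
E
```

```text
clock 7.22 pos [598.5 161.7 141.3] yaw -11.0 | rotvec [0.    0.    0.003] shift [ -1.4   0.5 115.3] rows>= 1.8
[array([547. ,  52.3]), array([41.6, 23.5]), np.float64(0.6)]
[array([582.6, 165.1]), array([44.4, 58.8]), np.float64(78.9)]
[array([639.7,  50.3]), array([31.6, 16.1]), np.float64(1.7)]
```

View pics/w4.png

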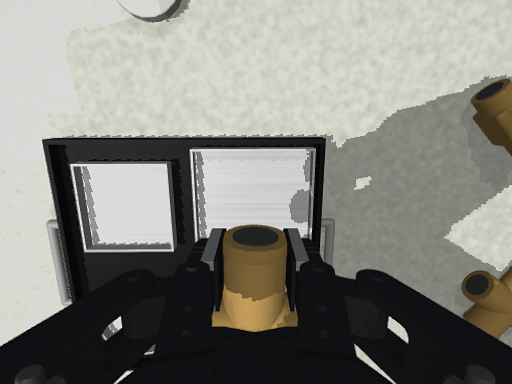

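```bash
python3 - <<'E'
from h import *
d=pickle.load(open("w4.pkl","rb"))
P=cast(d,[[190,149],[315,148],[72,163],[173,162],[82,250],[173,250]],17)[:,:2];print(P.round(1))
u=np.array([np.cos(np.deg2rad(-11.2)),np.sin(np.deg2rad(-11.2))])
print("large",(P[:2].mean(0)-52*u).round(1),"small",P[2:].mean(0).round(1))
E
```

```text
[[643.5 207.4]
 [624.6 106.3]
 [650.8 306. ]
 [635.7 223.9]
 [574.2 324.4]
 [558.4 244.7]]
large [583.  166.9] small [604.8 274.7]
```

Call:
carry_out:
  motion:
    - [0, 0, 0, 1, 0, 60, -1]
    - [0, 0, 0, 1, 0, 100, -1]
    - [0, 0, 0, 1, 0, 112, -1]
    - [0, 0, 0, 1, 0, 118, -1]
    - [0, 0, 0, 1, 0, 118, -1]

```text
clock: 7.85
position: [600.6, 162.1, 24.6]
ee_rot: [0.995, -0.097, 0.001, -0.001]
contact_force: [-0.1, 0.1, -2.7]
gripper_width: 28.2
grasp_force: 60.2
```

Call:
carry_out:
  motion:
    - [0, 0, 0, 0, 0, 2, -1]
    - [0, 0, 0, 0, 0, 2, -1]
    - [0, 0, 0, 0, 0, 2, 0.1]
    - [0, 0, 0, 0, 0, 2, 0.1]
    - [0, 0, 0, 0, 0, 2, 0.1]

```text
clock: 8.48
position: [599.9, 161.7, 21.7]
ee_rot: [0.995, -0.097, 0.0, -0.0]
contact_force: [-1.5, -0.4, 0.7]
gripper_width: 46.8
grasp_force: 0.0
```

Call:
carry_out:
  motion:
    - [0, 0, 0, 0, 0, -10, 0.1]
    - [0, 0, 0, 0, 0, -50, 0.1]
    - [0, 0, 0, 0, 0, -100, 1]
    - [0, 0, 0, 0, 0, -150, 1]
    - [0, 0, 0, 0, 0, -160, 1]

```text
clock: 9.1
position: [601.6, 162.4, 186.9]
ee_rot: [0.995, -0.097, 0.004, -0.002]
contact_force: [0.1, 0.3, 0.2]
gripper_width: 85.3
grasp_force: 0.0
```

```bash
python3 - <<'E'
from h import *
d=snap("wrist","w5"); goto(616,-174,150,-60)
P=[]
for c in blobs(brass(d),300):
    print([np.round(x,1) for x in cv2.minAreaRect(cast(d,c.reshape(-1,2),21)[:,:2].astype(np.float32))])
E
```

```text
clock 9.15 pos [601.1 162.2 186. ] yaw -11.1 | rotvec [-0.007 -0.004  0.853] shift [ 79.4 327.1  35. ] rows>= 5.4
[array([453.3, -44.4]), array([74.2, 65.3]), np.float64(88.3)]
[array([581.2, 166.2]), array([66.4, 62.6]), np.float64(77.7)]
[array([618.2, -50. ]), array([69.9, 32.4]), np.float64(35.2)]
```

View pics/w5.png

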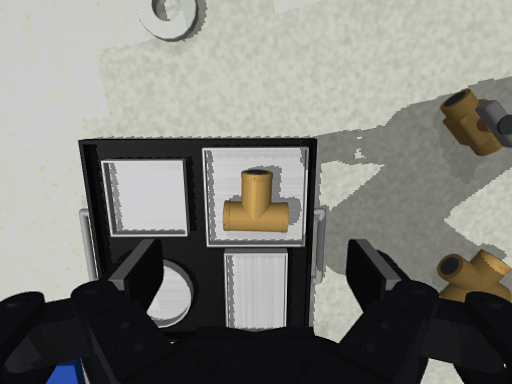

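The tee lies flat and centred in the large pan at (256,205). Next is the long nipple.

Call:
carry_out:
  motion:
    - [0, 0, 0, 14, 60, 0, 1]
    - [0, 0, 0, 28, 120, 0, 1]
    - [0, 0, 0, 43, 180, 0, 1]
    - [0, 0, 0, 58, 240, 10, 1]
    - [0, 0, 0, 72, 300, 20, 1]

```text
clock: 9.78
position: [611.4, -148.4, 160.0]
ee_rot: [0.995, -0.097, -0.001, -0.0]
contact_force: [0.8, -1.1, 0.5]
gripper_width: 85.6
grasp_force: 0.0
```

Call:
carry_out:
  motion:
    - [0, 0, -0.17, 7, 27, 10, 1]
    - [0, 0, -0.34, 7, 27, 20, 1]
    - [0, 0, -0.51, 7, 27, 30, 1]
    - [0, 0, -0.68, 7, 27, 35, 1]
    - [0, 0, -0.68, 7, 27, 35, 1]

```text
clock: 10.4
position: [612.7, -174.4, 124.6]
ee_rot: [0.971, 0.239, -0.002, -0.001]
contact_force: [0.3, 0.6, 0.3]
gripper_width: 85.6
grasp_force: 0.0
```

```bash
python3 - <<'E'
from h import *
d=pickle.load(open("w5.pkl","rb"))
P=cast(d,[[225,252],[288,252],[102,160],[187,158],[110,237],[188,236]],17)[:,:2]
u=np.array([np.cos(np.deg2rad(-11.2)),np.sin(np.deg2rad(-11.2))])
print("oblong",(P[:2].mean(0)-52*u).round(1),"small",P[2:].mean(0).round(1))
d=snap("wrist","w6")
for c in blobs(brass(d),300):
    print([np.round(x,1) for x in cv2.minAreaRect(cast(d,c.reshape(-1,2),15)[:,:2].astype(np.float32))], c.reshape(-1,2).mean(0))
goto(617,-174,20,28)
E
```

```text
oblong [473.9 186.7] small [603.7 274.6]
[array([458.4, -37.2]), array([50.3, 60.4]), np.float64(25.7)] [ 32.54077253 279.43776824]
[array([ 617. , -179.7]), array([84.9, 30.8]), np.float64(29.0)] [262.69090909 188.69454545]
[array([616.3, -49.1]), array([63. , 26.7]), np.float64(32.4)] [111.09328358 115.17910448]
clock 10.45 pos [ 613.2 -174.4  125.3] yaw 27.6 | rotvec [-0.001  0.002 -0.007] shift [  3.8   1.5 105.2] rows>= 1.7
```

View pics/w6.png

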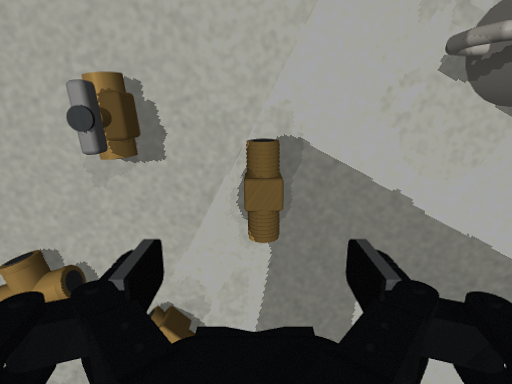

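The long nipple is at (263,191), with its collar square to the fingers. The valve is at (105,115) and the cross at (35,275).

Call:
carry_out:
  motion:
    - [0, 0, -0.02, 1.2, 6.5, 45, 1]
    - [0, 0, -0.02, 1.2, 6.5, 85, 1]
    - [0, 0, -0.02, 1.2, 6.5, 107, 1]
    - [0, 0, -0.02, 1.2, 6.5, 107, 1]
    - [0, 0, -0.02, 1.2, 6.5, 107, -1]

```text
clock: 11.08
position: [618.8, -179.7, 20.5]
ee_rot: [0.968, 0.25, 0.001, 0.0]
contact_force: [-1.1, 0.4, -0.4]
gripper_width: 69.8
grasp_force: 0.0
```

Call:
carry_out:
  motion:
    - [0, 0, 0, 0, 0, 0, -1]
    - [0, 0, 0, 0, 0, 0, -1]
    - [0, 0, 0, 0, 0, 0, -1]
    - [0, 0, 0, 0, 0, 0, -1]
    - [0, 0, 0, 0, 0, 0, -1]

```text
clock: 11.7
position: [618.8, -179.7, 20.7]
ee_rot: [0.968, 0.25, 0.001, 0.0]
contact_force: [-0.3, 1.3, 6.2]
gripper_width: 29.1
grasp_force: 60.4
```

```bash
python3 - <<'E'
from h import *
goto(472.5,186.5,130,-11.2)
E
```

```text
clock 11.7 pos [ 618.8 -179.7   20.7] yaw 29.0 | rotvec [ 0.001 -0.002  0.701] shift [  49.6 -391.  -109.8] rows>= 6.5
```

Call:
carry_out:
  motion:
    - [0, 0, 0, 0, 0, -60, -1]
    - [0, 0, 0, 0, 0, -115, -1]
    - [0, 0, 0, 8, -61, -120, -1]
    - [0, 0, 0, 16, -122, -120, -1]
    - [0, 0, 0, 23, -183, -120, -1]

```text
clock: 12.32
position: [548.0, -7.1, 138.8]
ee_rot: [0.968, 0.249, -0.0, -0.0]
contact_force: [0.9, 0.1, -2.0]
gripper_width: 29.0
grasp_force: 60.1
```

Call:
carry_out:
  motion:
    - [0, 0, 0, 8, -60, 0, -1]
    - [0, 0, 0.17, 16, -120, 0, -1]
    - [0, 0, 0.34, 23, -170, 0, -1]
    - [0, 0, 0.52, 27, -208, 0, -1]
    - [0, 0, 0.7, 27, -208, 0, -1]

```text
clock: 12.95
position: [471.0, 188.8, 138.8]
ee_rot: [0.995, -0.098, -0.001, 0.0]
contact_force: [0.1, -0.2, -1.6]
gripper_width: 29.1
grasp_force: 60.2
```

Call:
carry_out:
  motion:
    - [0, 0, 0, 0, 0, 0, -1]

```text
clock: 13.08
position: [471.6, 186.8, 138.7]
ee_rot: [0.995, -0.096, -0.001, 0.0]
contact_force: [-0.1, -0.3, -2.2]
gripper_width: 28.8
grasp_force: 60.2
```

```bash
python3 - <<'E'
from h import *
d=snap("wrist","w7"); goto(472.5,186.5,28,-11.2)
E
```

```text
clock 13.12 pos [471.9 186.4 138.8] yaw -11.0 | rotvec [0.001 0.001 0.004] shift [  0.7  -0.3 110.8] rows>= 1.8
```

View pics/w7.png

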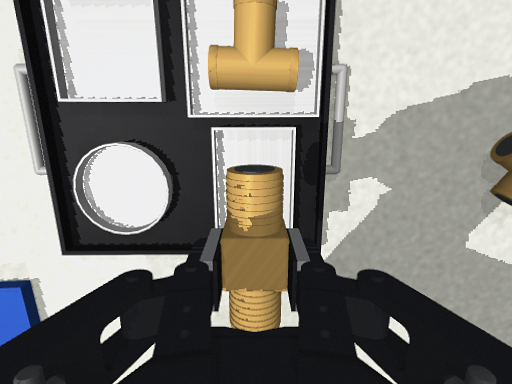

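```bash
python3 - <<'E'
from h import *
d=pickle.load(open("w7.pkl","rb"))
u=np.array([np.cos(np.deg2rad(-11.2)),np.sin(np.deg2rad(-11.2))])
P=cast(d,[[211,128],[297,127]],17)[:,:2];print("oblong",(P.mean(0)-52*u).round(1))
m=cv2.inRange(d["color"].min(2),100,255);m[:,200:]=0;m[:135]=0;m[240:]=0;m[:,:65]=0
c=max(blobs(m,500),key=cv2.contourArea);e=cv2.fitEllipse(c);print(e)
P=cast(d,cv2.convexHull(c).reshape(-1,2),17)[:,:2].astype(np.float32);print("round",cv2.minEnclosingCircle(P))
# nipple ends: far end top rim (z of axis ~ TCP+? ) 
s=read_state();z=s["position"][2]-20.7
print("far end top",((cast(d,[[254,166]],z+27.5)[0,:2]-s["position"][:2])@u).round(1),"near end",((cast(d,[[255,330]],z+15)[0,:2]-s["position"][:2])@u).round(1))
E
```

```text
oblong [472.5 187.4]
((120.79518127441406, 187.6965789794922), (89.6631088256836, 97.88182067871094), 124.86400604248047)
round ((494.8166198730469, 295.91650390625), 41.67455291748047)
far end top 44.6 near end -43.1
```

The nipple is centred over the oblong pan. Lowering.

Call:
carry_out:
  motion:
    - [0, 0, 0, 0, -0.5, 55, -1]
    - [0, 0, 0, 0, -0.5, 95, -1]
    - [0, 0, 0, 0, -0.5, 106, -1]
    - [0, 0, 0, 0, -0.5, 111, -1]
    - [0, 0, 0, 0, -0.5, 111, -1]

```text
clock: 13.75
position: [473.4, 187.6, 29.3]
ee_rot: [0.995, -0.097, 0.001, -0.001]
contact_force: [-0.5, 0.8, -1.6]
gripper_width: 28.8
grasp_force: 60.1
```

Call:
carry_out:
  motion:
    - [0, 0, 0, 0, 0, 1, -1]
    - [0, 0, 0, 0, 0, 1, -1]
    - [0, 0, 0, 0, 0, 1, 0]
    - [0, 0, 0, 0, 0, 1, 0]
    - [0, 0, 0, 0, 0, 1, 0]

```text
clock: 14.38
position: [472.7, 187.3, 27.5]
ee_rot: [0.995, -0.097, 0.0, -0.0]
contact_force: [-0.9, -0.4, -1.5]
gripper_width: 42.7
grasp_force: 0.0
```

Call:
carry_out:
  motion:
    - [0, 0, 0, 0, 0, -10, 0]
    - [0, 0, 0, 0, 0, -50, 0]
    - [0, 0, 0, 0, 0, -100, 0.5]
    - [0, 0, 0, 0, 0, -150, 1]
    - [0, 0, 0, 0, 0, -150, 1]

```text
clock: 15.0
position: [474.7, 188.7, 182.5]
ee_rot: [0.995, -0.097, 0.004, -0.004]
contact_force: [-0.7, -0.1, -0.8]
gripper_width: 85.5
grasp_force: 0.0
```

```bash
python3 - <<'E'
from h import *
d=snap("wrist","w8"); goto(452,-310,150,-11)
for c in blobs(brass(d),300):
    print([np.round(x,1) for x in cv2.minAreaRect(cast(d,c.reshape(-1,2),21)[:,:2].astype(np.float32))])
E
```

```text
clock 15.05 pos [473.2 187.8 179.8] yaw -11.2 | rotvec [-0.004 -0.003 -0.003] shift [ 75.5 492.6  28. ] rows>= 8.0
[array([471.7, 187.9]), array([30.5, 83.1]), np.float64(79.1)]
[array([447.1, -27.8]), array([67.8, 43.8]), np.float64(0.8)]
[array([582.4, 165.5]), array([65.9, 64.1]), np.float64(77.1)]
```

The long nipple is centred in the oblong pan at (471.7,187.9), with length 83 and angle −11°. On to the nut.

Call:
carry_out:
  motion:
    - [0, 0, 0, 9, 61, 0, 1]
    - [0, 0, 0, 18, 122, 0, 1]
    - [0, 0, 0, 28, 183, 0, 1]
    - [0, 0, 0, 37, 244, 0, 1]
    - [0, 0, 0, 46, 305, 0, 1]

```text
clock: 15.68
position: [457.3, -122.8, 176.3]
ee_rot: [0.995, -0.097, -0.001, 0.0]
contact_force: [2.0, 0.4, -0.8]
gripper_width: 84.9
grasp_force: 0.0
```

Call:
carry_out:
  motion:
    - [0, 0, 0, 10, 61, 10, 1]
    - [0, 0, 0, 19, 122, 20, 1]
    - [0, 0, 0, 28, 175, 30, 1]
    - [0, 0, 0, 29, 187, 48, 1]
    - [0, 0, 0, 29, 187, 48, 1]

```text
clock: 16.3
position: [448.7, -309.7, 126.5]
ee_rot: [0.995, -0.098, -0.003, -0.001]
contact_force: [0.1, 0.5, -0.5]
gripper_width: 85.2
grasp_force: 0.0
```

```bash
python3 - <<'E'
from h import *
d=snap("wrist","w9")
for c in blobs(brass(d),300):
    print([np.round(x,1) for x in cv2.minAreaRect(cast(d,c.reshape(-1,2),15)[:,:2].astype(np.float32))], c.reshape(-1,2).mean(0).round())
goto(452,-310,20,-11)
cv2.imwrite("pics/w9c.png",cv2.resize(d["color"][100:300,160:360],None,fx=3,fy=3,interpolation=cv2.INTER_CUBIC))
E
```

```text
[array([ 455.7, -177.8]), array([13.1, 27.9]), np.float64(67.6)] [ 98. 216.]
[array([ 459. , -152.2]), array([38.9, 34.6]), np.float64(75.4)] [ 68. 218.]
[array([ 453.3, -310.6]), array([40.5, 43.7]), np.float64(33.8)] [255. 187.]
clock 16.35 pos [ 449.7 -309.2  127.9] yaw -11.2 | rotvec [-0.001  0.004 -0.003] shift [  2.8   0.4 107.9] rows>= 1.7
```

View pics/w9c.png

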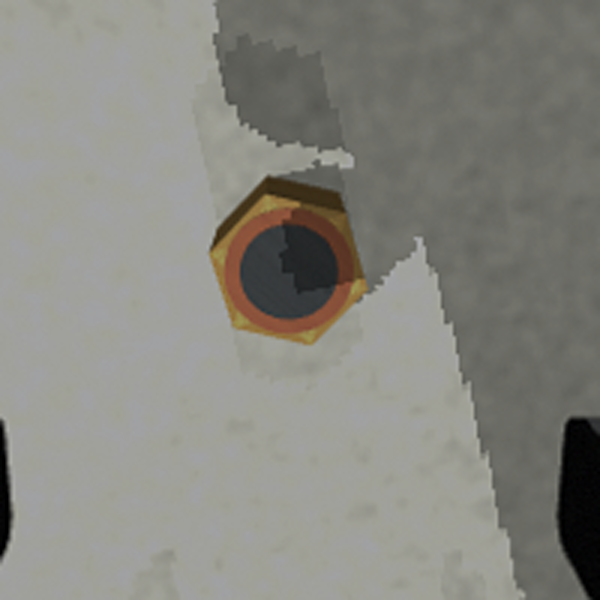

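The nut's top face is centred at about (256,189), with one pair of flats 16° off the finger direction.

```bash
python3 - <<'E'
from h import *
d=pickle.load(open("w9.pkl","rb"))
V=np.array([(268,194),(345,210),(366,284),(311,345),(234,327),(211,250)])/3+[160-1/3,100-1/3]
P=cast(d,V,30)[:,:2];c=P.mean(0);print(c.round(1),np.linalg.norm(P-c,axis=1).round(1))
a=np.rad2deg(np.arctan2(*(P-c).T[::-1]));print(a.round(1),((a-30)%60).round(1))
goto(c[0],c[1],20,5)
E
```

```text
[ 456.1 -311.9] [20.  20.6 19.9 21.1 20.9 20.3]
[   4.   -53.6 -112.5 -175.6  126.1   64.4] [34.  36.4 37.5 34.4 36.1 34.4]
clock 16.35 pos [ 449.7 -309.2  127.9] yaw -11.2 | rotvec [-0.001  0.004 -0.282] shift [  7.2   1.5 107.8] rows>= 1.7
```

Call:
carry_out:
  motion:
    - [0, 0, -0.15, 7, 1.5, 40, 1]
    - [0, 0, -0.29, 7, 1.5, 80, 1]
    - [0, 0, -0.29, 7, 1.5, 109, 1]
    - [0, 0, -0.29, 7, 1.5, 109, 1]
    - [0, 0, -0.29, 7, 1.5, 109, -1]

```text
clock: 16.98
position: [458.8, -312.4, 21.9]
ee_rot: [0.999, 0.049, 0.001, 0.001]
contact_force: [0.9, -0.1, -0.2]
gripper_width: 69.6
grasp_force: 0.0
```

Call:
carry_out:
  motion:
    - [0, 0, 0, 0, 0, 0, -1]
    - [0, 0, 0, 0, 0, 0, -1]
    - [0, 0, 0, 0, 0, 0, -1]
    - [0, 0, 0, 0, 0, 0, -1]
    - [0, 0, 0, 0, 0, 0, -1]

```text
clock: 17.6
position: [458.5, -313.1, 21.9]
ee_rot: [0.999, 0.048, 0.001, 0.001]
contact_force: [0.2, 1.8, 5.9]
gripper_width: 34.7
grasp_force: 61.2
```

```bash
python3 - <<'E'
from h import *
goto(493,296,140,5)
E
```

```text
clock 17.6 pos [ 458.5 -313.1   21.9] yaw 5.5 | rotvec [ 0.001 -0.003  0.008] shift [  92.8 -602.9 -118.6] rows>= 9.9
```

Call:
carry_out:
  motion:
    - [0, 0, 0, 0, 0, -60, -1]
    - [0, 0, 0, 0, 0, -115, -1]
    - [0, 0, 0, 9, -60, -120, -1]
    - [0, 0, 0, 18, -120, -120, -1]
    - [0, 0, 0, 28, -180, -120, -1]

```text
clock: 18.23
position: [467.7, -129.5, 140.7]
ee_rot: [0.999, 0.047, 0.0, -0.0]
contact_force: [1.5, -0.2, -1.1]
gripper_width: 34.9
grasp_force: 60.7
```

Call:
carry_out:
  motion:
    - [0, 0, 0, 9, -60, 0, -1]
    - [0, 0, 0, 18, -120, 0, -1]
    - [0, 0, 0, 28, -180, 0, -1]
    - [0, 0, 0, 37, -240, 0, -1]
    - [0, 0, 0, 46, -300, 0, -1]

```text
clock: 18.85
position: [485.0, 173.9, 140.6]
ee_rot: [0.999, 0.048, 0.0, -0.0]
contact_force: [1.0, -0.0, -1.0]
gripper_width: 34.5
grasp_force: 60.7
```

Call:
carry_out:
  motion:
    - [0, 0, 0, 9, -60, 0, -1]
    - [0, 0, 0, 19, -115, 0, -1]
    - [0, 0, 0, 19, -123, 0, -1]
    - [0, 0, 0, 19, -123, 0, -1]

```text
clock: 19.35
position: [492.0, 296.0, 139.8]
ee_rot: [0.999, 0.048, -0.001, 0.0]
contact_force: [0.3, -1.2, -1.4]
gripper_width: 35.0
grasp_force: 60.7
```

```bash
python3 - <<'E'
from h import *
d=snap("wrist","w10"); goto(494,296,29,5.5)
E
```

```text
clock 19.4 pos [492.1 295.2 140. ] yaw 5.4 | rotvec [ 0.001  0.001 -0.001] shift [  2.2  -0.7 111. ] rows>= 1.8
```

View pics/w10.png

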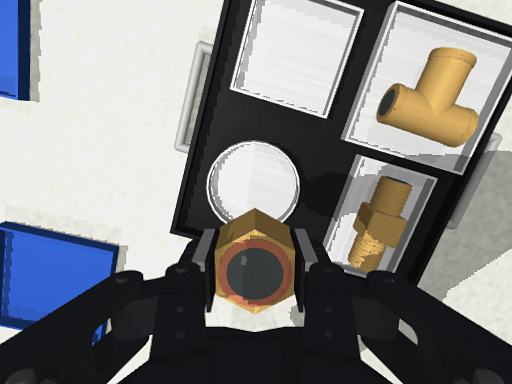

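The round pan is straight ahead at (253,188). I'll check its centre before lowering.

```bash
python3 - <<'E'
from h import *
d=pickle.load(open("w10.pkl","rb"))
P=cast(d,[[206,188],[300,188],[253,140],[222,153],[285,153]],17)[:,:2]
from scipy.optimize import least_squares
print(least_squares(lambda c:np.linalg.norm(P-c,axis=1)-40,[493,296]).x.round(1),P.round(1))
E
```

```text
[494.2 297.3] [[490.7 337.1]
 [498.3 257.9]
 [534.6 301.3]
 [521.6 325.7]
 [526.5 274.1]]
```

Call:
carry_out:
  motion:
    - [0, 0, 0, 2, -1.7, 55, -1]
    - [0, 0, 0, 2, -1.7, 95, -1]
    - [0, 0, 0, 2, -1.7, 107, -1]
    - [0, 0, 0, 2, -1.7, 112, -1]
    - [0, 0, 0, 2, -1.7, 112, -1]

```text
clock: 20.02
position: [495.4, 298.4, 29.6]
ee_rot: [0.999, 0.047, 0.001, -0.001]
contact_force: [-0.7, -0.5, -0.9]
gripper_width: 34.7
grasp_force: 60.7
```

Call:
carry_out:
  motion:
    - [0, 0, 0, 0, 0, 1, -1]
    - [0, 0, 0, 0, 0, 1, -1]
    - [0, 0, 0, 0, 0, 1, -0.02]
    - [0, 0, 0, 0, 0, 1, -0.02]
    - [0, 0, 0, 0, 0, 1, -0.02]

```text
clock: 20.65
position: [494.6, 298.3, 27.5]
ee_rot: [0.999, 0.048, 0.0, -0.0]
contact_force: [0.3, 0.5, 0.7]
gripper_width: 42.0
grasp_force: 0.0
```

Call:
carry_out:
  motion:
    - [0, 0, 0, 0, 0, -10, -0.02]
    - [0, 0, 0, 0, 0, -60, -0.02]
    - [0, 0, 0, 0, 0, -120, 0.5]
    - [0, 0, 0, 0, 0, -150, 1]
    - [0, 0, 0, 0, 0, -150, 1]

```text
clock: 21.28
position: [495.8, 299.3, 181.4]
ee_rot: [0.999, 0.048, 0.003, -0.003]
contact_force: [0.0, -0.3, -0.2]
gripper_width: 85.5
grasp_force: 0.0
```

```bash
python3 - <<'E'
from h import *
d=snap("wrist","w11"); goto(616,-49,170,33)
for c in blobs(brass(d),300):
    print([np.round(x,1) for x in cv2.minAreaRect(cast(d,c.reshape(-1,2),21)[:,:2].astype(np.float32))])
cv2.imwrite("pics/w11c.png",d["color"][:300])
E
```

```text
clock 21.32 pos [494.7 298.5 179. ] yaw 5.4 | rotvec [-0.002 -0.003 -0.481] shift [ 87.8 357.4   8.3] rows>= 5.9
[array([472.5, 187.1]), array([40.7, 82.8]), np.float64(79.2)]
[array([490.6, 298.4]), array([46.1, 37.3]), np.float64(6.4)]
[array([582.4, 164. ]), array([75.7, 64.6]), np.float64(77.4)]
```

Call:
carry_out:
  motion:
    - [0, 0, 0, 15, 60, 0, 1]
    - [0, 0, 0, 30, 120, 0, 1]
    - [0, 0, 0, 45, 180, 0, 1]
    - [0, 0, 0, 59, 240, 0, 1]
    - [0, 0, 0, 73, 297, 0, 1]

```text
clock: 21.95
position: [594.9, 7.3, 175.6]
ee_rot: [0.999, 0.047, -0.002, 0.0]
contact_force: [1.2, 0.4, 0.1]
gripper_width: 85.5
grasp_force: 0.0
```

Call:
carry_out:
  motion:
    - [0, 0, -0.16, 14, 58, 0, 1]
    - [0, 0, -0.32, 14, 60, 0, 1]
    - [0, 0, -0.48, 14, 60, 0, 1]
    - [0, 0, -0.48, 14, 60, 0, 1]

```text
clock: 22.45
position: [614.2, -49.3, 175.6]
ee_rot: [0.959, 0.282, -0.002, -0.0]
contact_force: [0.3, 0.6, 0.4]
gripper_width: 85.5
grasp_force: 0.0
```

```bash
python3 - <<'E'
from h import *
d=snap("wrist","w12");goto(616,-49,100,33)
for c in blobs(brass(d),300):
    print([np.round(x,1) for x in cv2.minAreaRect(cast(d,c.reshape(-1,2),15)[:,:2].astype(np.float32))], c.reshape(-1,2).mean(0).round())
u,v=proj(d,[616,-49,50])[0];print(u,v)
u,v=int(u),int(v);c=d["color"][max(v-100,0):v+100,u-130:u+130];print("crop origin",u-130,max(v-100,0))
cv2.imwrite("pics/w12c.png",cv2.resize(c,None,fx=3,fy=3,interpolation=cv2.INTER_CUBIC))
E
```

```text
clock 22.5 pos [614.4 -49.1 176. ] yaw 32.8 | rotvec [-0.001  0.002 -0.004] shift [ 1.6  0.9 75.9] rows>= 1.2
[array([445.6, -54. ]), array([78.8, 52.6]), np.float64(3.0)] [175. 307.]
[array([615.5, -50.7]), array([62.5, 30.4]), np.float64(32.8)] [257. 179.]
[array([576.4, 167.3]), array([53.2, 60.8]), np.float64(76.4)] [25. 85.]
255.34014211048589 188.05217064622968
crop origin 125 88
```

View pics/w12c.png

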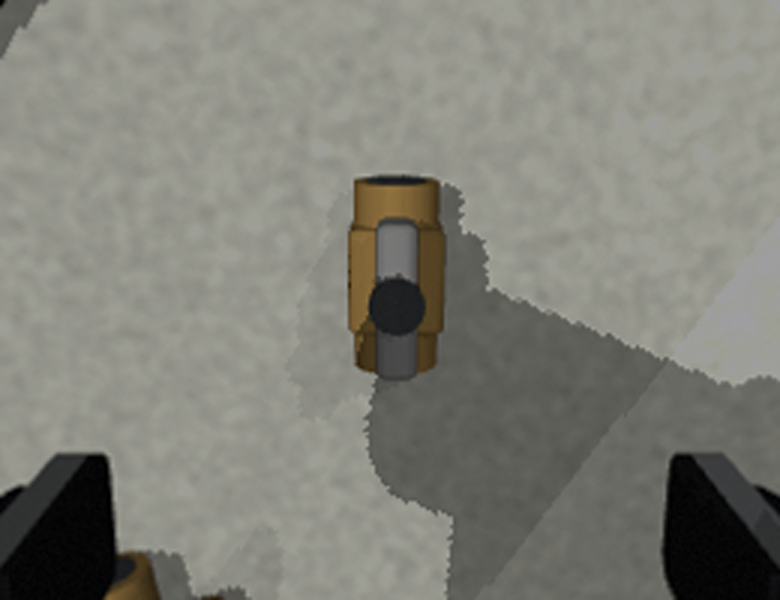

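The valve is at about (257,180), handle along the tool's x. Its cap at (257,190) agrees with the body centre (615.5,−50.7). I'll grip the block.

Call:
carry_out:
  motion:
    - [0, 0, 0, 0.6, 2.1, 60, 1]
    - [0, 0, 0, 0.6, 2.1, 115, 1]
    - [0, 0, 0, 0.6, 2.1, 145, 1]
    - [0, 0, 0, 0.6, 2.1, 157, 1]
    - [0, 0, 0, 0.6, 2.1, 157, 1]

```text
clock: 23.12
position: [616.6, -50.2, 20.0]
ee_rot: [0.959, 0.283, -0.001, 0.0]
contact_force: [-0.7, -0.1, 0.6]
gripper_width: 85.6
grasp_force: 0.0
```

Call:
carry_out:
  motion:
    - [0, 0, 0, 0, 0, 0, -1]
    - [0, 0, 0, 0, 0, 0, -1]
    - [0, 0, 0, 0, 0, 0, -1]
    - [0, 0, 0, 0, 0, 0, -1]
    - [0, 0, 0, 0, 0, 0, -1]

```text
clock: 23.75
position: [617.4, -50.3, 21.5]
ee_rot: [0.959, 0.284, 0.001, 0.0]
contact_force: [-0.7, 1.1, 5.7]
gripper_width: 29.1
grasp_force: 60.9
```

Call:
carry_out:
  motion:
    - [0, 0, 0, 0, 0, 0, -1]
    - [0, 0, 0, 0, 0, 0, -1]

```text
clock: 24.0
position: [617.4, -50.3, 21.5]
ee_rot: [0.959, 0.284, 0.001, 0.0]
contact_force: [-2.0, 0.9, 5.7]
gripper_width: 28.7
grasp_force: 60.9
```

```bash
python3 - <<'E'
from h import *
goto(603.5,274.7,170,-11.2)
E
```

```text
clock 24.0 pos [617.4 -50.3  21.5] yaw 33.0 | rotvec [ 0.    -0.002  0.771] shift [ 165.5 -280.  -148.5] rows>= 5.7
```

View pics/w11c.png

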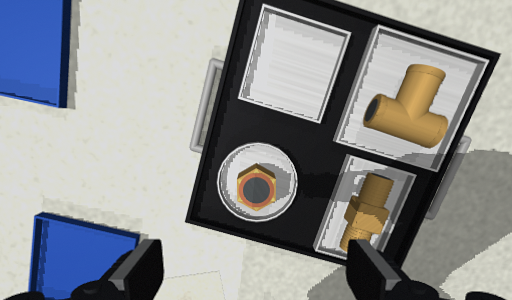

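The nut sits flat in the round pan at (257,188). Now I'll carry the valve over.

Call:
carry_out:
  motion:
    - [0, 0, 0, 0, 0, -60, -1]
    - [0, 0, 0, 0, 0, -120, -1]
    - [0, 0, 0, 31, -53, -130, -1]
    - [0, 0, 0, 62, -106, -130, -1]
    - [0, 0, 0, 93, -158, -130, -1]

```text
clock: 24.62
position: [607.6, 134.1, 149.4]
ee_rot: [0.959, 0.283, -0.001, -0.0]
contact_force: [1.1, 0.1, -3.7]
gripper_width: 28.7
grasp_force: 60.7
```

Call:
carry_out:
  motion:
    - [0, 0, 0.15, 31, -53, 0, -1]
    - [0, 0, 0.31, 60, -102, 0, -1]
    - [0, 0, 0.46, 73, -122, 0, -1]
    - [0, 0, 0.62, 73, -122, 0, -1]
    - [0, 0, 0.771, 73, -122, 0, -1]

```text
clock: 25.25
position: [602.4, 275.0, 148.3]
ee_rot: [0.995, -0.1, -0.002, 0.001]
contact_force: [0.5, -0.5, -2.5]
gripper_width: 28.7
grasp_force: 60.7
```

Call:
carry_out:
  motion:
    - [0, 0, 0, 0, 0, 0, -1]
    - [0, 0, 0, 0, 0, 0, -1]

```text
clock: 25.5
position: [603.3, 274.5, 149.5]
ee_rot: [0.995, -0.097, -0.001, 0.0]
contact_force: [-0.4, 0.0, -3.3]
gripper_width: 28.7
grasp_force: 60.7
```

```bash
python3 - <<'E'
from h import *
d=snap("wrist","w13"); goto(605,275,30,-11.2)
E
```

```text
clock 25.55 pos [603.4 274.5 149.7] yaw -11.1 | rotvec [0.001 0.001 0.001] shift [  1.6  -0.8 119.7] rows>= 1.9
```

View pics/w13.png

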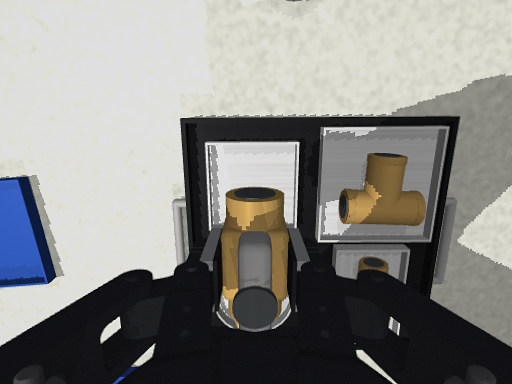

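The valve hangs upright over the small pan, whose far corners are at (206,143) and (299,142), so it's centred.

Call:
carry_out:
  motion:
    - [0, 0, 0, 1.3, -1, 60, -1]
    - [0, 0, 0, 1.3, -1, 105, -1]
    - [0, 0, 0, 1.3, -1, 117, -1]
    - [0, 0, 0, 1.3, -1, 122, -1]
    - [0, 0, 0, 1.3, -1, 122, -1]

```text
clock: 26.18
position: [606.3, 276.3, 30.1]
ee_rot: [0.995, -0.097, 0.001, -0.001]
contact_force: [0.1, 0.3, -3.0]
gripper_width: 29.1
grasp_force: 60.6
```

Call:
carry_out:
  motion:
    - [0, 0, 0, 0, 0, 1, -1]
    - [0, 0, 0, 0, 0, 1, -1]
    - [0, 0, 0, 0, 0, 1, 0]
    - [0, 0, 0, 0, 0, 1, 0]
    - [0, 0, 0, 0, 0, 1, 0]

```text
clock: 26.8
position: [605.5, 275.8, 27.9]
ee_rot: [0.995, -0.098, 0.0, -0.0]
contact_force: [-0.3, 0.4, 0.4]
gripper_width: 42.9
grasp_force: 0.0
```

Call:
carry_out:
  motion:
    - [0, 0, 0, 0, 0, -10, 0]
    - [0, 0, 0, 0, 0, -60, 0]
    - [0, 0, 0, 0, 0, -120, 0]
    - [0, 0, 0, 0, 0, -170, 0]
    - [0, 0, 0, 0, 0, -170, 0]

```text
clock: 27.42
position: [607.6, 276.9, 204.4]
ee_rot: [0.995, -0.097, 0.005, -0.004]
contact_force: [-0.4, 0.8, 0.7]
gripper_width: 42.7
grasp_force: 0.0
```

Call:
carry_out:
  motion:
    - [0, 0, 0, -40, 0, 0, 0]
    - [0, 0, 0, -40, 0, 0, 0]
    - [0, 0, 0, -40, 0, 0, 0]

```text
clock: 27.8
position: [566.0, 283.4, 197.3]
ee_rot: [0.995, -0.098, 0.0, 0.0]
contact_force: [-0.4, -0.2, 0.4]
gripper_width: 42.5
grasp_force: 0.0
```

```bash
python3 - <<'E'
from h import *
a=snap("wrist")["color"][:330];b=cv2.resize(snap("side")["color"][140:260,210:370],None,fx=2.75,fy=2.75,interpolation=cv2.INTER_CUBIC)
o=np.zeros((330,800,3),np.uint8);o[:,:360]=a[:,60:420];o[:330,360:]=b[:330,:440]
cv2.imwrite("pics/fin.png",o)
E
```

```text
(no output)
```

View pics/fin.png

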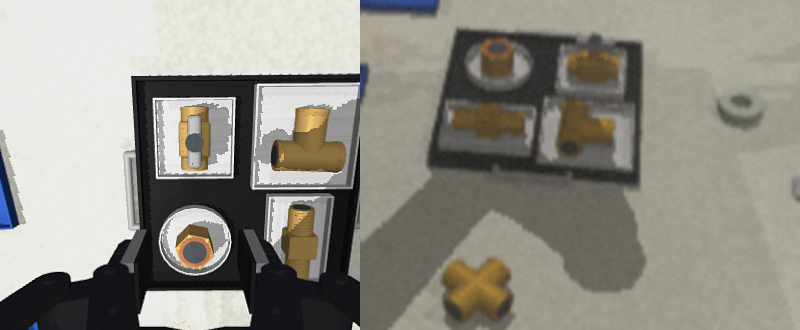

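All four fittings are seated in their pans and the valve is upright at (195,140). The gripper is clear and the cross hasn't moved. Handing in.

```bash
python3 -c "
from bench import *
print(job_done())"
```

```text
the job is handed in; nothing more can be done
None
```

The tee, long nipple, nut and valve are each in their proper pan, packed in the order asked, and I handed the job in at about 28 s of the 104 s allowed; I never touched the cross or the short nipple.

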